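# Clip the drive hub onto a vegetable cutter

## Robot

A 6-joint arm with a two-finger parallel gripper is mounted at the origin on the work surface. World frame = base frame: x ahead of the robot, y to its left, z up, the work surface at z = 0. Lengths are in m, angles in rad, forces in N, time in s.
With the tool pointing down it reaches from about 0.375 to 0.925 m from the base axis. Payload 5.7 kg.
Tool frame: the origin (TCP) lies midway between the tips of the shut fingers; the grasp point (between the pads) lies 19 mm behind it; z points along the fingers, x is the direction in which the jaws open and shut, and the axes are right-handed (so a half turn about z gives the same grasp; the last joint's range is limited). The gripper opens to 88 mm and grips with 3 to 60 N. Pads are 20 mm wide; open, the fingers measure 115 mm over their backs; the gripper's body (75 mm by 178 mm) begins 61 mm behind the grasp point.
Start: joints at [1.168, 0.359, 1.51, -0, 1.272, -0.115], TCP at [0.17, 0.575, 0.223] pointing down, gripper open.
Joint ranges: [-2.97, 2.97], [-1.01, 2.36], [0.21, 2.38], [-0.96, 4.11], [0.2, 2.71], [-2.98, 2.98]. Speed limits (rad/s): [2.39, 2.39, 3.14, 3.14, 3.14, 3.14].

## Interface

Orientations are given as a unit quaternion [x, y, z, w].
In Python, from bench import move_ptp, servo_line, goto_joints, move_gripper, sleep, inverse_kinematics, capture, PlanningError, close_job, spot_in, silhouettes, current_clock, current_joint_pos, current_qvel, current_joint_torque, current_position, current_orientation, current_force, current_torque, current_finger_gap gives the robot as it stands. Calls block until the motion is done:
- move_ptp(position, orientation): joint-space move of the TCP to a pose.
- servo_line(position, orientation=None, rate=0.15, contact_N=None): straight line of the TCP; orientation=None keeps the orientation; rate is the mean speed in m/s. With contact_N (N) it stops when the force on the tool has changed by that much, and returns True; else False.
- goto_joints(angles): joint-space move.
- move_gripper(opening): finger opening in m; the grip force is fixed at half the most; returns when the fingers have stopped.
- sleep(seconds).
- inverse_kinematics(position, orientation): joint angles nearest the present ones, or None.
- capture(name): name is "scene" or "top" or "wrist"; returns a dict with "image" (384x512x3 uint8, blue, green, red), "range_z" (384x512 float32, m along the optical axis (not along the pixel's ray), 0 where there is no reading), "intrinsics" (3x3 intrinsics, pixels), "k1" (the pictures are not rectified: a ray, as slopes to the right and down, at radius r is drawn at 1 + k1 r^2 times it, then the intrinsics apply), "R" (3x3) and "t" (3): a world point X has camera coordinates R X + t. Camera axes: x right, y down, z forward; pixel columns grow to the right and rows downward; lengths in m; the calibration is good to about 2 mm. A picture is of the moment at which its call begins.
A pose or a line that the arm cannot do raises PlanningError and nothing moves.
- close_job(): hands the job in, once; it reports no verdict.
Trained networks look in the newest picture that a camera, given by its name, has taken for a name from the list of things; names that differ only in an ending like _2 or _b are one class to them, and where a whole thing is asked for, a point or a joint stands for the part that bears it (a point fixed in the world has none). Each returns a list of dicts, best first, with "conf" (0 to 1); they miss things now and then, are a little off and sometimes report something else, mostly with a low value. They report only what shows in the picture. A call takes as long as a camera call. They do not tell look-alikes from the thing itself.
- spot_in(camera, query): "xy" ([column, row] in pixels, amid what is visible of it).
- silhouettes(camera, query): "region" (384x512 bool, what is visible of it) and "xy" ([column, row] in pixels, amid what is visible of it).
Readings, each from a call of its own:
- current_clock(): time.
- current_joint_pos(): joint angles.
- current_qvel(): joint speeds.
- current_joint_torque(): joint torques, N m.
- current_position(): TCP position.
- current_orientation(): TCP orientation.
- current_force(): force on the tool from outside, world axes, zero at the start.
- current_torque(): the same for the moment, N m.
- current_finger_gap(): finger opening in m.
Only numpy, scipy, OpenCV 4.12 (cv2) and the standard library are available. Lean on these libraries where they do the work, as an engineer would, in place of code of your own. Each camera call takes 0.05 s, during which the arm holds its last target.

## Task

Press the vegetable cutter's round drive hub all the way down on its shaft so that the groove above it comes free, then take the spring clip by its tab and push it sideways into that groove until it snaps fully home, and let go. Press gently, without forcing hub or clip, and do not knock over the mug.

Things in the scene. Friction and masses are not known exactly. Their poses are not given: they have to be found in the camera images.
- cutter: Vegetable cutter base, bolted down: white box 200 x 260 x 100 mm with a round 124 mm aluminium collar on top (its top 120 mm above the table) and an upright 28 mm steel shaft in the middle. Origin on the shaft's axis at table height, z up. The shaft's groove is 20 mm thick and 9 mm high; above it the 28 mm shaft end stands another 16 mm. Free all round: the clip can come from any side.
- shaft_axis (a point): Point on the shaft's axis, fixed to the housing, 155 mm above the table: the middle setting of the groove's lower edge. The shaft's height is set by a spacer inside: shaft, groove and hub really stand up to 15 mm higher or lower, which is not measured and must be felt. When the hub is home on its stop, its flat top face is level with the groove's lower edge, so the clip slides in along that face.
- hub (a joint): Travel of the hub down its shaft, m: 0 top, 0.012 home on its stop. An aluminium disc round the shaft, 90 mm wide, 14 mm thick, flat on top; starts 8 to 12 mm too high and covers the groove. It slides stiffly (6 N downward), stays where left, may be pressed off-centre. Stay below 20 N on hub and clip; 40 N is too much.
- clip_tab (a point): Centre of the spring clip's upright grip tab, a black block 14 mm (x) x 16 mm (y) x 36 mm high; 24 mm above the clip's underside. The clip is a flat dark-steel fork 6 mm thick, 48 mm long, 32 mm wide, lying on the table, the tab standing at its closed end. x points from the tab to the open mouth (the way it is pushed on), z up. Beside the tab (y) the table is bare.
- clip_ring (a point): Centre of the clip's round seat between its jaws, 32 mm ahead of the tab's centre in x and 21 mm below it (3 mm above the underside); axes as the tab's. Seated, it lies on the shaft's axis and the clip's back touches the groove. The jaws' round 6 mm noses, 15 mm apart, lie 7 mm ahead of it. The 28 mm parts of the shaft do not fit into the mouth.
- jaw_a (a joint): Outward give of one of the clip's two jaws, 0 to 0.004 m, against 7 N/mm. Pushing on: the noses meet the groove's bottom about 14 mm before home, the push rises to about 8 N (more if the clip tips or rubs), fades as the noses pass the shaft's middle 7 mm before home, the clip snaps on, and the push rises steeply as its back meets the shaft.
- mug: White mug, 76 mm thick, 90 mm high, standing at the near left of the table; origin under its centre, z up.
Mind the look-alikes: they are no part of the job. Of the things that look like the part that bears clip_tab, the smallest one is meant. Leave any yellow look-alike of the mug alone.

How it is judged:
On the way, in this order (a step that is already met when the one before it is completed fails the run):
1. the hub is pressed fully home (value of joint hub above 0.0105 m), for 0.2 s.
2. the clip is seated in the groove (horizontal distance between clip_ring and shaft_axis below 0.002 m and z of clip_ring in the frame of shaft_axis between -0.016 and 0.024 m and angle between clip_ring's own z axis and vertical below 0.2 rad), for 0.2 s.
At the end, for the whole second after the job is handed in: The hub is home (within 1.5 mm of its stop) and the clip sits in the groove, its seat's centre within 2 mm of the shaft's axis at a height within the groove's range (16 mm below to 24 mm above the listed shaft point), level to 0.2 rad, released; the mug is upright (0.3 rad) (all of step 2 and value of joint hub above 0.0105 m and angle between mug's own z axis and vertical below 0.3 rad); the robot touches nothing.
It fails at once if the clip is forced: more than 40 N between clip and cutter (contact force between clip and cutter above 40 N).
It fails at once if the hub or shaft is forced: more than 40 N from the robot on the cutter (contact force between any of the arm, the fingers and cutter above 40 N).
It fails at once if the mug is knocked over (angle between mug's own z axis and vertical above 0.6 rad).
It also fails if it takes over 58 s, if anything falls off the work surface, if the arm or the gripper's body presses on something with over 40 N, if the wrist force passes 120 N, or if a joint passes its speed limit or range.

## Working session

There is one attempt and no reset: what is moved stays moved. The work goes in short steps, each a Python script; the robot and the scene stay as the last script left them, time stands still between calls to the robot, and variables do not carry over. Pictures are saved under pics/ and viewed, and the job is handed in when it is done.

```bash
mkdir -p pics; ls
cat > h.py <<'E'
import numpy as np, cv2
from bench import *
def pix2ray(c,u,v):
    K=c["intrinsics"];k=c["k1"]
    xd=(u-K[0,2])/K[0,0]; yd=(v-K[1,2])/K[1,1]
    x,y=xd,yd
    for _ in range(20):
        s=1+k*(x*x+y*y); x,y=xd/s,yd/s
    return x,y
def toworld(c,u,v,z=None):
    x,y=pix2ray(c,u,v)
    R,t=np.array(c["R"]),np.array(c["t"])
    if z is None: z=c["range_z"][np.int32(v),np.int32(u)]
    P=np.stack([x*z,y*z,z*np.ones_like(x)],-1)
    return (P-t)@R
def onplane(c,u,v,h):
    x,y=pix2ray(c,u,v); R,t=np.array(c["R"]),np.array(c["t"])
    d=np.array([x,y,1.])@R; o=-t@R
    return o+d*(h-o[2])/d[2]
E
python3 - <<'E'
from h import *
print(current_clock())
for n in ["scene","top","wrist"]:
    c=capture(n); cv2.imwrite(f"pics/{n}0.png",c["image"])
    np.savez(f"{n}0.npz",**c)
    for q in ["cutter","hub","clip_tab","clip_ring","mug"]:
        for d in spot_in(n,q):
            u,v=d["xy"]; u=np.float64(u);v=np.float64(v)
            print(n,q,round(d["conf"],2),np.round([u,v]),toworld(c,u,v).round(3))
print(current_clock())
E
```

```text
pics
0.0
scene cutter 0.85 [288. 204.] [0.566 0.047 0.1  ]
scene hub 0.79 [294. 164.] [0.544 0.127 0.17 ]
scene clip_tab 0.87 [187. 352.] [ 0.591 -0.41   0.053]
scene clip_tab 0.82 [162. 287.] [ 0.411 -0.273  0.009]
scene clip_tab 0.66 [144. 334.] [ 0.462 -0.394  0.007]
scene clip_ring 0.84 [161. 287.] [ 0.408 -0.274  0.008]
scene clip_ring 0.72 [142. 333.] [ 0.47  -0.405  0.026]
scene mug 0.83 [325. 159.] [0.549 0.341 0.084]
scene mug 0.65 [287. 141.] [0.382 0.419 0.071]
top cutter 0.97 [218. 186.] [0.531 0.13  0.172]
top hub 0.89 [225. 181.] [0.545 0.109 0.161]
top clip_tab 0.66 [368. 176.] [ 0.579 -0.399  0.016]
top clip_tab 0.43 [368. 209.] [ 0.459 -0.398  0.009]
top clip_tab 0.42 [334. 217.] [ 0.429 -0.277  0.007]
top clip_ring 0.58 [369. 176.] [ 0.579 -0.401  0.022]
top clip_ring 0.48 [370. 207.] [ 0.467 -0.407  0.007]
top mug 0.86 [130. 234.] [0.37  0.468 0.003]
top mug 0.77 [150. 185.] [0.549 0.396 0.003]
wrist mug 0.92 [215. 330.] [0.403 0.44  0.041]
0.9
```

View pics/scene0.png

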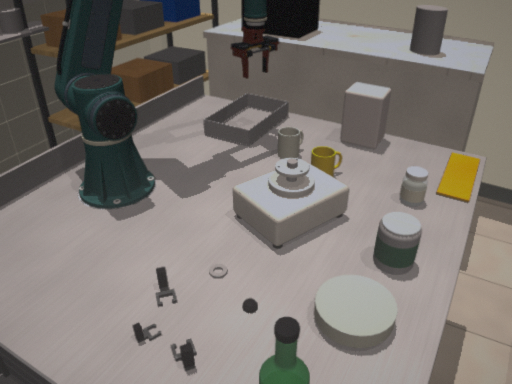

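View pics/top0.png

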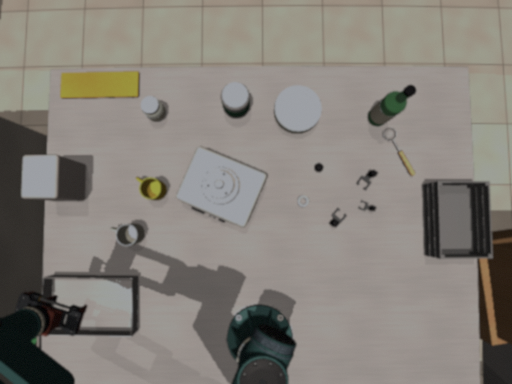

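Run:
```python
import cv2
a=cv2.imread('pics/scene0.png')[260:380,110:230]; b=cv2.imread('pics/top0.png')[150:240,310:400]
a=cv2.resize(a,(390,390),interpolation=cv2.INTER_CUBIC);b=cv2.resize(b,(390,390),interpolation=cv2.INTER_CUBIC)
cv2.imwrite('pics/crop0.png',cv2.hconcat([a,b]))
```

```text
(no output)
```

View pics/crop0.png

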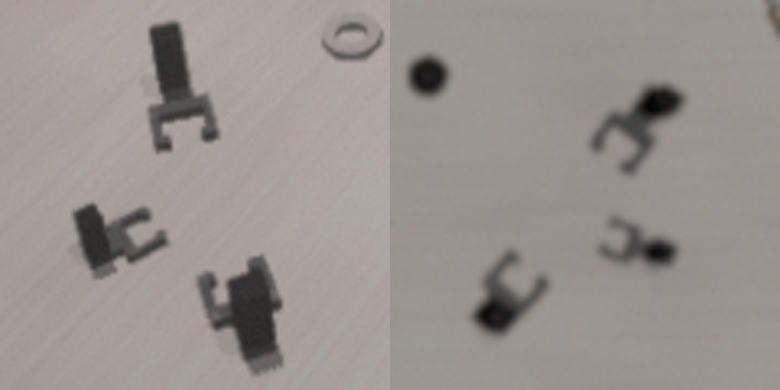

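Three forks are visible (top image): A at (368,178), B at (334,217) and C at (366,206). C, at scene (146,332), is clearly the smallest, so it is the one meant. The white mug is at top (128,234), the yellow one at (152,188), and the hub at (221,183). Next I'll take wrist views of the cutter and of clip C.

Run:
```python
from h import *
from scipy.spatial.transform import Rotation as Ro
p,q=np.array(current_position()),current_orientation()
T=Ro.from_quat(q).as_matrix(); print(p,q,T.round(2))
c=np.load("wrist0.npz"); R,t=c["R"],c["t"]
print("cam in tool",T.T@(-R.T@t-p), "cam axes in tool\n",(T.T@R.T).round(3),c["intrinsics"],c["k1"])
for n in ["scene","top"]:
    c=np.load(n+"0.npz"); v,u=np.mgrid[0:384,0:512]
    W=toworld(c,u.ravel().astype(float),v.ravel().astype(float)).reshape(384,512,3)
    ok=(c["range_z"]>0)&(abs(W[...,0]-.54)<.1)&(abs(W[...,1]-.12)<.1)
    for lo,hi in [(.115,.125),(.14,.16),(.16,.17),(.17,.18),(.18,.19),(.19,.21)]:
        m=ok&(W[...,2]>lo)&(W[...,2]<hi); 
        if m.sum(): print(n,lo,m.sum(),W[m].mean(0).round(4),np.ptp(W[m],axis=0).round(3),np.median(W[m][:,2]))
for xy in [(.45,-.40),(.545,.12)]:
    for yaw in np.arange(0,180,30):
        print(xy,yaw,inverse_kinematics([*xy,.3],(Ro.from_euler('z',yaw,degrees=True)*Ro.from_euler('x',180,degrees=True)).as_quat()))
```

```text
[0.17027115 0.57530891 0.22264983] [ 8.01195275e-01  5.98402983e-01 -3.06392182e-05 -1.00219792e-05] [[ 0.28  0.96 -0.  ]
 [ 0.96 -0.28 -0.  ]
 [-0.   -0.   -1.  ]]
cam in tool [ 0.00063792 -0.07957166 -0.16249007] cam axes in tool
 [[ 1.    -0.    -0.001]
 [ 0.     0.958  0.288]
 [ 0.001 -0.288  0.958]] [[269.72461072   0.         255.1749221 ]
 [  0.         269.72461072 187.48415366]
 [  0.           0.           1.        ]] -0.027183036338172782
scene 0.115 682 [0.5429 0.1136 0.1201] [0.122 0.118 0.01 ] 0.12023378648549565
scene 0.14 108 [0.5435 0.1052 0.1567] [0.089 0.092 0.009] 0.15697116248463078
scene 0.16 383 [0.5376 0.1256 0.162 ] [0.088 0.092 0.009] 0.1618164348970907
scene 0.17 62 [0.5358 0.1278 0.1751] [0.027 0.028 0.009] 0.17572328068932955
top 0.115 442 [0.5289 0.1236 0.12  ] [0.121 0.121 0.01 ] 0.11993204861003395
top 0.14 161 [0.5335 0.1322 0.1584] [0.087 0.084 0.01 ] 0.1587963609612446
top 0.16 395 [0.5356 0.1282 0.1621] [0.087 0.087 0.009] 0.16186774972362186
top 0.17 58 [0.5351 0.1291 0.1755] [0.026 0.026 0.008] 0.1754993017472723
top 0.18 2 [0.5377 0.1251 0.1805
[... 579 characters left out ...]
7375  1.39840632  0.          1.43901259  2.82386116]
(0.545, 0.12) 0 [ 9.29448610e-02  2.36734096e-01  1.49251370e+00 -4.44089210e-16
  1.41234485e+00  9.29448610e-02]
(0.545, 0.12) 30 [ 9.29448610e-02  2.36734096e-01  1.49251370e+00 -4.44089210e-16
  1.41234485e+00 -4.30653915e-01]
(0.545, 0.12) 60 [ 9.29448610e-02  2.36734096e-01  1.49251370e+00 -4.44089210e-16
  1.41234485e+00 -9.54252690e-01]
(0.545, 0.12) 90 [ 9.29448610e-02  2.36734096e-01  1.49251370e+00 -4.44089210e-16
  1.41234485e+00 -1.47785147e+00]
(0.545, 0.12) 120 [ 0.09294486  0.2367341   1.4925137   0.          1.41234485 -2.00145024]
(0.545, 0.12) 150 [ 0.09294486  0.2367341   1.4925137   0.          1.41234485 -2.52504902]
```

```bash
python3 -c "
import cv2;a=cv2.imread('pics/top0.png')[130:250,100:290];cv2.imwrite('pics/cc.png',cv2.resize(a,None,fx=4,fy=4,interpolation=cv2.INTER_CUBIC))"
```

```text
(no output)
```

View pics/cc.png

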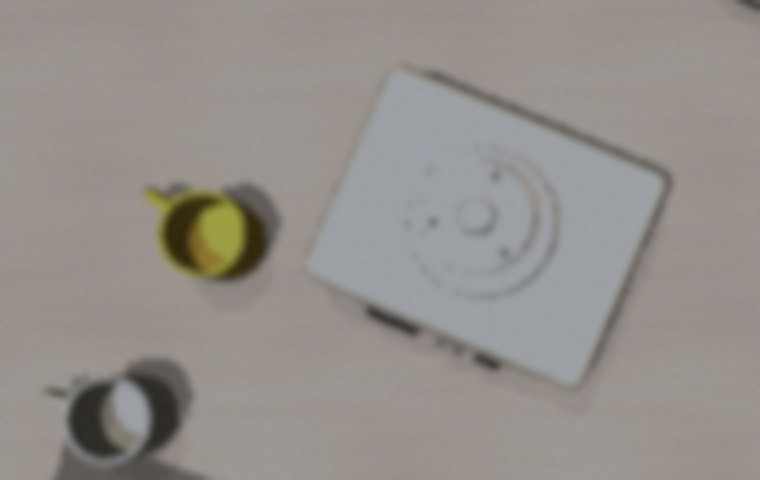

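```bash
cat >> h.py <<'E'
from scipy.spatial.transform import Rotation as Ro
def down(yaw): # tool x at world angle yaw (deg), tool z down
    return (Ro.from_euler('z',yaw,degrees=True)*Ro.from_euler('x',180,degrees=True)).as_quat()
def cloud(c):
    v,u=np.mgrid[0:384,0:512]
    W=toworld(c,u.ravel().astype(float),v.ravel().astype(float)).reshape(384,512,3)
    return W,c["range_z"]>0
E
python3 - <<'E'
from h import *
move_gripper(0.0)
move_ptp([.536,.09,.27],down(0))
c=capture("wrist"); cv2.imwrite("pics/w1.png",c["image"]); np.savez("w1.npz",**c)
W,ok=cloud(c); ok&=(abs(W[...,0]-.536)<.08)&(abs(W[...,1]-.127)<.08)
for lo,hi in [(.115,.125),(.145,.155),(.155,.168),(.168,.172),(.172,.18)]:
    m=ok&(W[...,2]>lo)&(W[...,2]<hi)
    if m.sum():
        x=W[m]; (cx,cy),r=cv2.minEnclosingCircle(x[:,:2].astype(np.float32))
        print(lo,m.sum(),x.mean(0).round(4),np.median(x[:,2]).round(4),cx,cy,r)
print(current_clock(),current_force(),current_finger_gap(),current_position())
E
```

```text
0.115 2744 [0.5359 0.1503 0.1203] 0.1203 0.5362492799758911 0.13177254796028137 0.06197860464453697
0.155 5551 [0.5362 0.1336 0.1617] 0.1617 0.5362366437911987 0.13155417144298553 0.04516666755080223
0.168 9 [0.5345 0.1434 0.17  ] 0.1703 0.5363482236862183 0.14021795988082886 0.010671911761164665
0.172 657 [0.5362 0.1319 0.1761] 0.1762 0.5362834334373474 0.13159149885177612 0.013906129635870457
4.475 [ 0.27754353 -0.10343252  0.30294114] 0.00019224074009200118 [0.5358153  0.09089065 0.26992809]
```

View pics/w1.png

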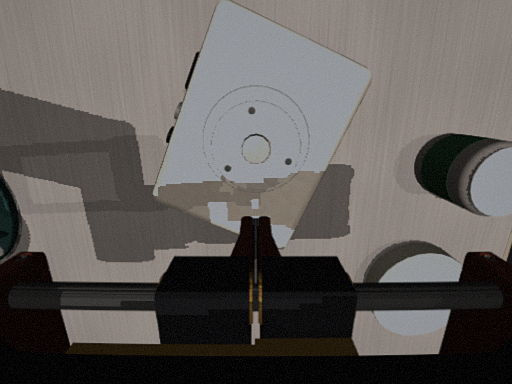

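Wrist image: the hub is at (256,140) and the shaft end at (256,149). The fitted radii (62, 45 and 14 mm) match the description and give an axis at (0.5363, 0.1316). The shaft top is at 0.176, which puts the groove edge near 0.151. I'll press off-centre at y = -30 mm.

Run:
```python
from h import *
servo_line([.5363,.1015,.172],down(0),rate=.12)
f0=np.array(current_force()); print(f0,current_clock())
r=servo_line([.5363,.1015,.150],rate=.012,contact_N=13)
print(r,current_position(),np.array(current_force())-f0,current_clock())
if not r:
    r=servo_line([.5363,.1015,.143],rate=.008,contact_N=13)
    print(r,current_position(),np.array(current_force())-f0,current_clock())
sleep(.3)
print(current_position(),np.array(current_force())-f0,current_clock())
```

```text
[ 0.26763647 -0.86476257 -1.11983789] 5.45
False [0.53635744 0.10149621 0.15103215] [-3.54980661  0.52446006 11.53924263] 7.4333
True [0.53630328 0.1015146  0.15105806] [-1.05098193  0.77778358  7.99544272] 7.8
[0.53630752 0.10150178 0.15107296] [-1.12644025  1.54500105  6.97858553] 8.1
```

Run:
```python
from h import *
for z in (.1485,.147,.1455):
    servo_line([.5363,.1015,z],rate=.006,contact_N=11); sleep(.1)
    f=current_force(); print(z,current_position(),f,current_clock())
    if f[2]>12: break
sleep(.2)
f=current_force(); print(z,current_position(),f,current_clock())
servo_line([.5363,.1015,.2],rate=.1)
move_gripper(0.045)
servo_line([.5363,.09,.27],rate=.15)
c=capture("wrist")
W,ok=cloud(c); ok&=(np.hypot(W[...,0]-.536,W[...,1]-.1316)<.05)
for lo,hi in [(.14,.158),(.158,.168),(.172,.18)]:
    m=ok&(W[...,2]>lo)&(W[...,2]<hi)
    if m.sum():
        x=W[m]; (cx,cy),r=cv2.minEnclosingCircle(x[:,:2].astype(np.float32))
        print(lo,m.sum(),x.mean(0).round(4),np.median(x[:,2]).round(4),cx,cy,r)
print(current_clock())
```

```text
0.1485 [0.53632228 0.10150112 0.15107898] [-1.23094968 -0.43304266  5.97500392] 8.45
0.147 [0.53626869 0.10149719 0.15109105] [-1.61738678 -0.26327991  6.06124802] 8.8583
0.1455 [0.53627796 0.10148481 0.1510775 ] [-1.52346944  0.54471759  4.5337496 ] 9.325
0.1455 [0.5362946  0.10149497 0.15105934] [0.13404811 0.15201624 5.45434101] 9.525
0.14 5145 [0.5361 0.1338 0.1512] 0.1512 0.5360835194587708 0.13161756098270416 0.04498216137290001
0.158 10 [0.5342 0.1438 0.165 ] 0.1653 0.5344783663749695 0.1425761580467224 0.008007976226508617
0.172 655 [0.5361 0.1319 0.1762] 0.1762 0.5361012816429138 0.1314437836408615 0.013972318731248379
11.675
```

Hub top is now 0.1512 against a shaft end of 0.1762. That 25.0 mm gap equals 9 + 16 mm, so the hub is home. Now the clip.

Run:
```python
from h import *
move_ptp([.458,-.44,.18],down(0))
c=capture("wrist"); cv2.imwrite("pics/w2.png",c["image"]); np.savez("w2.npz",**c)
for d in silhouettes("wrist","clip_tab"):
    u,v=d["xy"]; print(d["conf"],d["xy"],toworld(c,np.float64(u),np.float64(v)),d["region"].sum())
print(current_clock(),current_force())
```

```text
0.8 [261.6, 134.9] [ 0.46646772 -0.39288855  0.00668713] 653
0.72 [351.3, 138.4] [ 0.57705638 -0.39666515  0.00837065] 1505
0.6 [220.0, 26.3] [ 0.41942139 -0.27341613  0.0074699 ] 1736
13.7333 [ 0.66836582 -0.25991876  0.00755576]
```

View pics/w2.png

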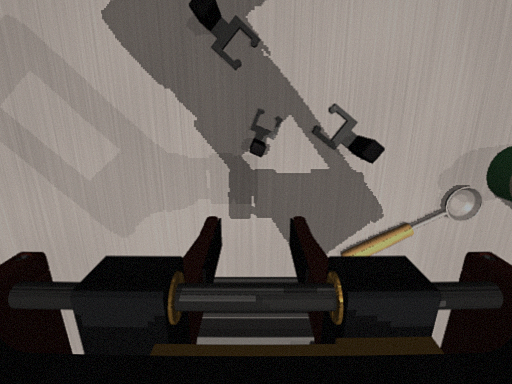

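Run:
```python
from h import *
c=dict(np.load("w2.npz")); 
a=c["image"][95:170,220:310]; cv2.imwrite("pics/w2c.png",cv2.resize(a,None,fx=7,fy=7,interpolation=cv2.INTER_CUBIC))
W,ok=cloud(c); roi=np.zeros((384,512),bool); roi[100:162,240:290]=1; ok&=roi
for lo,hi in [(.003,.012),(.012,.03),(.03,.038),(.038,.05)]:
    m=ok&(W[...,2]>lo)&(W[...,2]<hi)
    if m.sum():
        x=W[m]; print(lo,m.sum(),x.mean(0).round(4),x.min(0).round(4),x.max(0).round(4),cv2.minAreaRect(x[:,:2].astype(np.float32)*1000))
m=ok&(W[...,2]>.003)&(W[...,2]<.012)
print(cv2.minAreaRect(W[m][:,:2].astype(np.float32)*1000))
im=np.zeros((560,560,3),np.uint8)+255
for p,z in zip(W[ok&(W[...,2]>.003)],W[ok&(W[...,2]>.003)][:,2]):
    col=(0,0,0) if z<.012 else ((0,0,255) if z>.038 else (0,200,0))
    cv2.circle(im,(int((p[0]-.43)*8000),int(560-(p[1]+.43)*8000)),3,col,-1)
cv2.imwrite("pics/w2p.png",im)
```

```text
0.003 404 [ 0.4699 -0.3845  0.0065] [ 0.4522 -0.4061  0.003 ] [ 0.4912 -0.3622  0.0117] ((468.706787109375, -387.7061767578125), (46.61442184448242, 31.959529876708984), 67.60311889648438)
0.012 25 [ 0.4619 -0.3992  0.0221] [ 0.4524 -0.4054  0.0135] [ 0.4705 -0.3962  0.0295] ((460.72357177734375, -399.6734619140625), (18.389463424682617, 8.090510368347168), 10.789608001708984)
0.03 13 [ 0.4617 -0.399   0.0342] [ 0.4527 -0.4049  0.0304] [ 0.4697 -0.3963  0.0378] ((460.4020690917969, -399.52069091796875), (17.443702697753906, 7.160888195037842), 12.446731567382812)
0.038 174 [ 0.4612 -0.4046  0.0422] [ 0.4528 -0.413   0.038 ] [ 0.4696 -0.3962  0.0445] ((461.2193603515625, -404.8992919921875), (13.684106826782227, 15.82053279876709), 66.42613220214844)
((468.706787109375, -387.7061767578125), (46.61442184448242, 31.959529876708984), 67.60311889648438)
```

View pics/w2c.png

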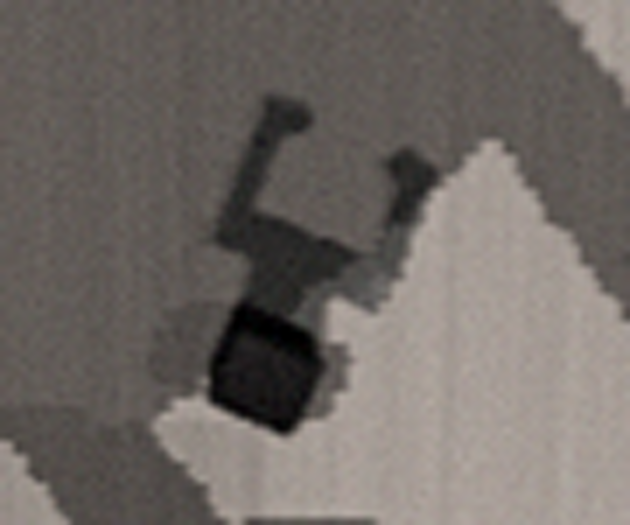

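View pics/w2p.png

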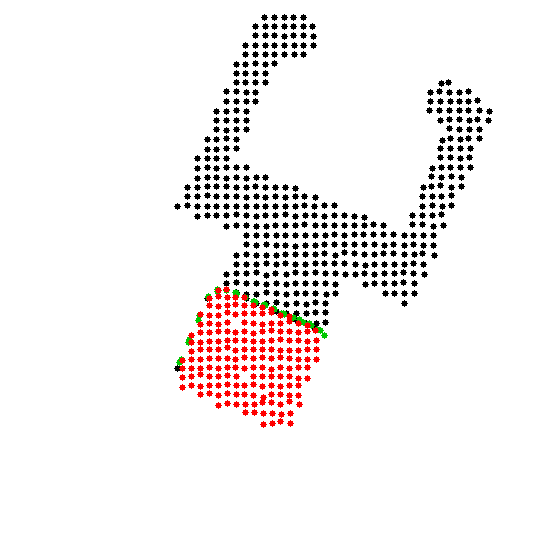

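The crop shows the black tab at about (257,148) with the open jaws pointing up and right. The tab measures 13.7 x 15.8 mm and the fork is 32 mm wide, so it matches. The silhouette has 653 px against 1505 and 1736, so it is also the smallest. Grasping it.

Run:
```python
from h import *
Y=-23
move_ptp([.4612,-.4049,.09],down(Y))
servo_line([.4612,-.4049,.009],rate=.08,contact_N=15)
print(current_position(),current_force())
move_gripper(0.0)
print(current_finger_gap(),current_position(),current_force(),current_clock())
servo_line([.4612,-.4049,.15],rate=.15)
c=capture("wrist"); cv2.imwrite("pics/w3.png",c["image"]); np.savez("w3.npz",**c)
print(current_finger_gap(),current_position(),current_force(),current_clock())
```

```text
[ 0.46156524 -0.40525278  0.00947801] [-0.42689033 -0.38167479 -0.25903584]
0.01602305603420798 [ 0.46122993 -0.40495254  0.00917466] [0.06481961 0.47273879 2.44793405] 15.95
0.015814786798775005 [ 0.46054284 -0.40418439  0.14875425] [-0.63332007 -0.1983263  -0.49372807] 17.0917
```

View pics/w3.png

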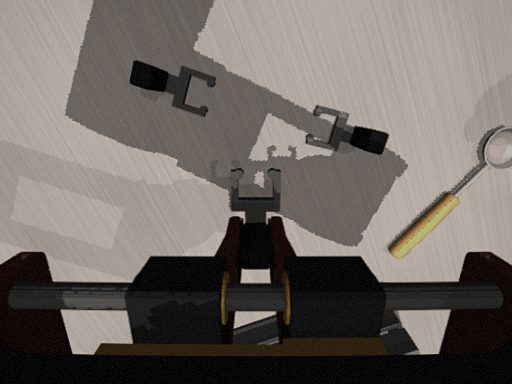

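Run:
```python
from h import *
Y=-23; d=np.array([np.cos(np.radians(67)),np.sin(np.radians(67))]); A=np.array([.5362,.1316])
p=A-d*.080
move_ptp([*p,.25],down(Y))
servo_line([*p,.1615],rate=.1,contact_N=10)
sleep(.3)
c=capture("wrist"); cv2.imwrite("pics/w4.png",c["image"]); np.savez("w4.npz",**c)
P=np.array(current_position()); T=Ro.from_quat(current_orientation()).as_matrix()
print(P,T.round(3),current_force(),current_clock(),current_finger_gap())
W,ok=cloud(c)
L=(W-P)@T; n=d
s=(W[...,:2]-A)@d; l=(W[...,:2]-A)@np.array([d[1],-d[0]])   # l = along tool x
def st(name,m): 
    if m.sum(): print(name,m.sum(),"s",s[m].min().round(4),s[m].max().round(4),"l",l[m].min().round(4),l[m].max().round(4),"z",np.median(W[m][:,2]).round(4))
st("shaft",ok&(abs(W[...,2]-.1762)<.002)&(np.hypot(s,l)<.02))
st("hub",ok&(abs(W[...,2]-.1512)<.003)&(np.hypot(s,l)<.046))
m=ok&(W[...,2]>.1545)&(W[...,2]<.163)&(s<-.018)&(s>-.08)&(abs(l)<.025)
st("clip",m)
for a in np.arange(-.075,-.02,.004):
    st(f"{a:.3f}",m&(s>=a)&(s<a+.004))
st("tabtop",ok&(W[...,2]>.185)&(W[...,2]<.21)&(abs(l)<.012)&(s<-.05)&(s>-.1))
```

```text
[0.50513089 0.05799432 0.1618258 ] [[ 0.921 -0.391  0.001]
 [-0.391 -0.921  0.   ]
 [ 0.001 -0.    -1.   ]] [-1.25192707 -0.42791632 -1.19020571] 20.2083 0.015746730427010826
shaft 2180 s -0.014 0.0137 l -0.0136 0.0137 z 0.1762
hub 14607 s -0.0446 0.0443 l -0.0449 0.0442 z 0.1512
clip 1498 s -0.0745 -0.0377 l -0.016 0.0162 z 0.1592
-0.075 111 s -0.0745 -0.071 l -0.0074 0.0076 z 0.1593
-0.071 142 s -0.0709 -0.067 l -0.0138 0.0147 z 0.1594
-0.067 250 s -0.067 -0.063 l -0.0153 0.0156 z 0.1592
-0.063 283 s -0.063 -0.059 l -0.016 0.0162 z 0.1593
-0.059 221 s -0.059 -0.055 l -0.0159 0.016 z 0.1588
-0.055 97 s -0.055 -0.051 l -0.0157 0.016 z 0.1592
-0.051 85 s -0.051 -0.047 l -0.0156 0.0159 z 0.1593
-0.047 94 s -0.047 -0.0431 l -0.0155 0.0158 z 0.1593
-0.043 164 s -0.043 -0.039 l -0.0156 0.0157 z 0.1592
-0.039 51 s -0.039 -0.0377 l -0.0153 0.0158 z 0.1579
tabtop 1349 s -0.089 -0.0673 l -0.012 0.0119 z 0.1951
```

View pics/w4.png

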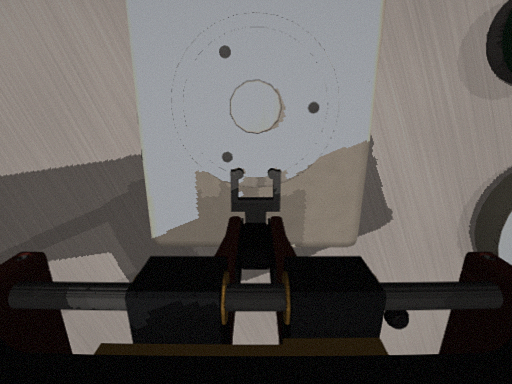

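The held clip at (256,190) and the shaft at (255,106) line up sideways to within 0.2 mm. The clip underside is about 1.5–2 mm above the hub face, which is inside the groove's 3 mm of play. Pushing in.

Run:
```python
from h import *
d=np.array([np.cos(np.radians(67)),np.sin(np.radians(67))]); A=np.array([.5362,.1316]); Z=.1612
def rep(r):
    P=np.array(current_position()); f=np.array(current_force())
    print(r,"s_ring",((P[:2]-A)@d+.0323).round(4),"z",P[2].round(4),"f_along",(f[:2]@d).round(1),"fz",f[2].round(1),"lat",(f[:2]@[d[1],-d[0]]).round(1),round(current_clock(),2))
def go(s,rate,N): r=servo_line([*(A+d*(s-.0323)),Z],rate=rate,contact_N=N); rep(r); return r
rep(0)
if not go(-.018,.05,6):
    for s in (-.012,-.009,-.006,-.003):
        if go(s,.012,15): break
```

```text
0 s_ring -0.0476 z 0.1618 f_along -0.9 fz -1.2 lat -1.0 20.21
False s_ring -0.018 z 0.1611 f_along -0.2 fz -0.1 lat -0.7 20.95
False s_ring -0.0127 z 0.161 f_along -4.7 fz -1.4 lat 0.8 21.6
False s_ring -0.0105 z 0.1609 f_along -7.5 fz -0.8 lat 1.8 22.0
False s_ring -0.0053 z 0.1611 f_along 2.8 fz -6.5 lat 0.9 22.4
False s_ring -0.0019 z 0.1612 f_along 3.8 fz -4.9 lat 0.3 22.8
```

```bash
cat >> h.py <<'E'
d=np.array([np.cos(np.radians(67)),np.sin(np.radians(67))]); A=np.array([.5362,.1316]); Z=.1612
def rep(r):
    P=np.array(current_position()); f=np.array(current_force())
    print(r,"s_ring",((P[:2]-A)@d+.0323).round(4),"z",P[2].round(4),"f_along",(f[:2]@d).round(1),"fz",f[2].round(1),"lat",(f[:2]@[d[1],-d[0]]).round(1),round(current_clock(),2))
def go(s,rate,N): r=servo_line([*(A+d*(s-.0323)),Z],rate=rate,contact_N=N); rep(r); return r
E
python3 - <<'E'
from h import *
for s in (-.001,0.,.001,.002,.003):
    r=go(s,.006,11); sleep(.1); rep(r)
    if r or (np.array(current_force())[:2]@d)<-9: break
E
```

```text
False s_ring -0.0009 z 0.1613 f_along 0.9 fz -2.2 lat -0.1 23.28
False s_ring -0.0009 z 0.1613 f_along 1.3 fz -2.4 lat 0.8 23.38
False s_ring 0.0001 z 0.1614 f_along 0.8 fz -0.9 lat 0.2 23.7
False s_ring 0.0001 z 0.1613 f_along 1.2 fz -0.0 lat 0.4 23.8
False s_ring 0.0006 z 0.1612 f_along -2.2 fz 0.2 lat 0.8 24.12
False s_ring 0.0006 z 0.1612 f_along -3.0 fz 0.9 lat -0.0 24.22
False s_ring 0.0008 z 0.1612 f_along -6.6 fz 2.8 lat 0.5 24.53
False s_ring 0.0008 z 0.1612 f_along -6.6 fz 2.7 lat 1.3 24.63
False s_ring 0.0009 z 0.1612 f_along -9.7 fz 3.6 lat 0.4 24.95
False s_ring 0.0009 z 0.1612 f_along -9.6 fz 4.5 lat 1.0 25.05
```

The push rises steeply at s ≈ +0.0008, so the clip's back is on the shaft. I'll ease off, release, lift and check.

Run:
```python
from h import *
go(.0006,.01,None); sleep(.1)
move_gripper(.045); rep('open')
p=A-d*.0323
servo_line([*p,.25],rate=.12)
q=A-d*.06
servo_line([*q,.27],rate=.12); sleep(.2)
c=capture("wrist"); cv2.imwrite("pics/w5.png",c["image"])
W,ok=cloud(c)
s=(W[...,:2]-A)@d; l=(W[...,:2]-A)@np.array([d[1],-d[0]])
def st(name,m):
    if m.sum(): print(name,m.sum(),"s",s[m].min().round(4),s[m].max().round(4),"l",l[m].min().round(4),l[m].max().round(4),"z",np.median(W[m][:,2]).round(4))
R=np.hypot(s,l)
st("shaft",ok&(abs(W[...,2]-.1762)<.002)&(R<.02))
st("hub",ok&(abs(W[...,2]-.1512)<.002)&(R<.046))
st("clip",ok&(abs(W[...,2]-.158)<.003)&(R<.046))
st("tab",ok&(W[...,2]>.187)&(W[...,2]<.2)&(R<.05))
a=capture("scene"); cv2.imwrite("pics/s5.png",cv2.resize(a["image"][110:260,220:370],(600,600),interpolation=cv2.INTER_CUBIC))
print(current_force(),current_clock())
```

```text
False s_ring 0.0006 z 0.1612 f_along -3.3 fz 0.4 lat 0.4 25.44
open s_ring 0.0007 z 0.1612 f_along 0.8 fz 0.5 lat -0.1 26.18
shaft 682 s -0.0135 0.0133 l -0.013 0.0133 z 0.1761
hub 4786 s -0.0432 0.044 l -0.0449 0.0445 z 0.1512
clip 366 s -0.0256 0.0098 l -0.0161 0.0161 z 0.1576
tab 270 s -0.0397 -0.0255 l -0.0072 0.0075 z 0.193
[-0.1126699  -0.09188535 -0.51018037] 27.8083
```

View pics/w5.png

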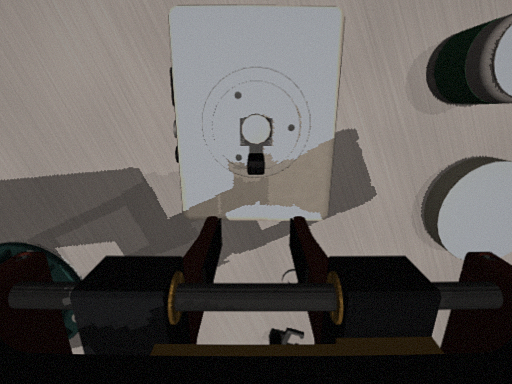

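View pics/s5.png

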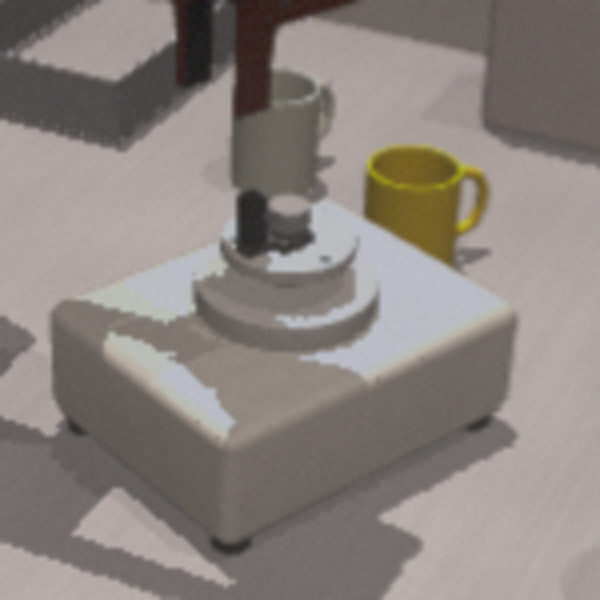

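The wrist view shows the clip on the shaft at (256,128) with its tab at (256,163), and the scene view shows both mugs upright. The nose tips are at +9.8 mm, so the seat is within about 0.5 mm of the axis. The tab top is at 0.193, so the clip lies flat on the hub. Handing in.

```bash
python3 -c "
from bench import *
close_job(); print(current_clock())"
```

```text
the job is handed in; nothing more can be done
the job is handed in; nothing more can be done
```

The hub is pressed home, the smallest of the three clips is snapped into the groove and released, and I handed the job in at about 28 s of the 58 s allowed.

- **Hub:** I pressed it off-centre with the closed fingers, reading at most about 12 N. The depth readings put its top 25.0 mm below the shaft end, which is exactly the 9 + 16 mm expected when it is on its stop. My extra presses to confirm the stop were not conclusive. The finger height stayed at 0.151, but the force reading did not climb above about 6 N, so the depth readings are the evidence.
- **Clip:** The push peaked at about 7.5 N, reversed as the clip snapped on, then rose steeply to about 10 N as its back met the shaft.
- **Last check:** After release, the clip's seat was within about 0.5 mm of the shaft's axis and the clip lay level on the hub. Both mugs were upright and the gripper was well clear.

The final push bottomed out about 0.8 mm past where I had calculated home. That is within the calibration error, and the last camera view confirmed the clip was seated.

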